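# Change over the filter slides on the laser bench

### The arm

A 7-joint arm with a two-finger parallel gripper is mounted at the origin on the work surface. World frame = base frame: x ahead of the robot, y to its left, z up, the work surface at z = 0. Lengths are in m, angles in rad, forces in N, time in s.
With the tool pointing down it reaches from about 0.425 to 0.825 m from the base axis. Payload 3.6 kg.
Tool frame: the origin (TCP) lies midway between the tips of the shut fingers; the grasp point (between the pads) lies 19 mm behind it (env.tcp_to_grasp is the distance from the TCP to the grasp point, in m); z points along the fingers, y is the direction in which the jaws open and shut (so a half turn about z gives the same grasp; the last joint's range is limited). The gripper opens to 85 mm and grips with 20 to 120 N. Pads are 22 mm wide; open, the fingers measure 114 mm over their backs; the gripper's body (76 mm by 85 mm) begins 54 mm behind the grasp point. The pads swing forward as they close: fully open they stand 13 mm farther back than shut.
Start: joints at [-1.161, 0.615, -0.013, 1.423, 0.008, 1.103, -0.04], TCP at [0.274, 0.589, 0.231] pointing down, gripper open.
Joint ranges: [-3.12, 3.12], [-0.3, 2.06], [-1.34, 1.32], [0.26, 2.42], [-1.36, 4.5], [0.01, 1.98], [-2.84, 2.84]. Speed limits (rad/s): [2.79, 2.79, 3.14, 3.14, 3.14, 3.14, 3.14].

### API

Orientations are given as a 3x3 rotation matrix whose columns are the frame's x, y, z axes.
In Python, from rig import telemetry, optics, workorder, env gives the robot as it stands.
- The arm moves only by the tool arm_command, never from a script. Its argument "commands" is a list that holds one entry, the list of rows, each a list of 7 numbers: the opening in per cent of the stroke, from 0 (shut) to 100 (fully open), then the shift along the tool's x, y, z in mm, then the turn, a rotation vector about the tool's x, y, z in degrees. A call has exactly 5 rows; each row is the pose to reach, as a shift and turn from the pose commanded when the call began, along the tool's axes at that moment; what a row does not reach only later rows make up. A row lasts 1/8 s, in which the tool goes at most 62.5 mm and 10.7 degrees, less where a joint would pass 70% of its speed; a pose out of reach is approached as far as the arm can. A call with a gripper value outside its range is refused whole. The fingers move at their own pace and stop on an object; "newtons" is the grip in N (left out, the last holds). Time passes only in rows, so rows that repeat a pose let the fingers close, or fill a call up. It gives the time, the measured TCP pose, the force and the opening at its end, in the units of the state.
- telemetry.get_state(): the state, without advancing time (a new reading comes with each control period).
- optics.capture(name): name is "side" or "top" or "wrist"; returns the picture (480x640x3 uint8, red, green, blue); there is no depth.
- optics.camera_model(name): a dict with "camera_matrix" (3x3 intrinsics, pixels), "T" (4x4, takes a point from camera to world coordinates). Camera axes: x right, y up, looking along -z (the intrinsics and any distortion apply to the point x, -y, -z); pixel columns grow to the right and rows downward; lengths in m; the calibration is good to about 2 mm. A picture is of the moment at which its call begins: read the wrist's pose just before it. camera_model takes no time and is no camera call; for the wrist camera it gives the pose at the moment of the call.
- workorder.close_job(): hands the job in, once; it reports no verdict.
The state is a dict: "time": time; "joint_positions": joint angles; "qd": joint speeds; "joint_torque": joint torques, N m; "ee_pos": TCP position; "tool_rot": TCP orientation; "force": force on the tool from outside, world axes, zero at the start; "ft_torque": the same for the moment, N m; "opening": opening from 0.0 (shut) to 1.0 (fully open).
Only numpy, scipy, OpenCV 4.12 (cv2) and the standard library are available. Lean on these libraries where they do the work, as an engineer would, in place of code of your own. Each camera call takes 0.05 s, during which the arm holds its last target.

### The job

Change the filter in the laser beam without ever leaving the beam bare: first push the green slide by its lip all the way in to its inner stop, and then hook a fingertip behind the lip of the orange slide and draw it all the way out towards the robot to its outer stop. Use the fingertips only: do not pinch the lips, and do not touch the two filters that stand on the slides. Leave the bottle, the screwdriver and the collar where they are, and finish with the hand clear.

Things in the scene. Friction and masses are not known exactly. Their poses are not given: they have to be found in the camera images.
- bench: fixed aluminium breadboard, 380 x 660 x 12 mm; at its +y end a black laser head, at its -y end a blue detector, both fixed, tops 77 mm above the table, starting 165 mm or more from the middle. Origin on the table, on the beam line midway between the rails; z up, -x towards the robot. The two rails are parallel to its x, 70 mm either side of the middle; orange and green may be either way round.
- orange_slide (a joint): travel of the orange slide in m along its rail: 0 = fully in (inner stop, its filter in the beam), 0.100 = fully out towards the robot (outer stop). Level, straight travel along the -x axis of orange_rail; about 0.4 kg carriage, rail friction about 2.5 N, stays where it is left.
- orange_rail: the fixed dark steel rail of the orange slide, 270 x 36 x 10 mm, on the breadboard. Origin on its underside (= breadboard top) where the beam crosses it; its -x axis points along the rail towards the robot and is the way the slide is drawn out; z up. The black carriage plate on it is 130 x 56 mm with its top 24 mm above this origin, from 99 mm in front (-x) to 31 mm behind the origin when the slide is fully in.
- orange_lip (a point): the middle of the top edge of the orange upright lip at the near end of the orange slide, 54 mm above the breadboard; it moves with the slide and has the rail's axes. The lip is 8 mm thick (x: this point +-4 mm), 54 mm wide (y) and stands 30 mm up from the plate. Pushing on its -x face drives the slide in. Behind its +x face is a free space 66 mm long over the plate, up to the rim of the filter seat: a fingertip goes down there and pulls on the +x face.
- orange_filter (a point): the foot of the amber glass filter in its orange mount, fixed on the orange slide and moving with it, 95 mm beyond (+x of) the lip point; point at the centre of its underside, 24 mm above the breadboard, at the rail's origin when the slide is fully in. Foot 38 x 35 x 7 mm, upright part 36 (x) x 12 (y) mm, 46 mm high in all; a 5 mm high orange seat rim, 49 x 46 mm, surrounds the foot. The filter must not be touched.
- green_slide (a joint): travel of the green slide in m along its rail: 0 = fully in (inner stop, its filter in the beam), 0.100 = fully out towards the robot (outer stop). Level, straight travel along the -x axis of green_rail; about 0.4 kg carriage, rail friction about 2.5 N, stays where it is left.
- green_rail: the fixed dark steel rail of the green slide, 270 x 36 x 10 mm, on the breadboard. Origin on its underside (= breadboard top) where the beam crosses it; its -x axis points along the rail towards the robot and is the way the slide is drawn out; z up. The black carriage plate on it is 130 x 56 mm with its top 24 mm above this origin, from 99 mm in front (-x) to 31 mm behind the origin when the slide is fully in.
- green_lip (a point): the middle of the top edge of the green upright lip at the near end of the green slide, 54 mm above the breadboard; it moves with the slide and has the rail's axes. The lip is 8 mm thick (x: this point +-4 mm), 54 mm wide (y) and stands 30 mm up from the plate. Pushing on its -x face drives the slide in. Behind its +x face is a free space 66 mm long over the plate, up to the rim of the filter seat: a fingertip goes down there and pulls on the +x face.
- green_filter (a point): the foot of the green glass filter in its green mount, fixed on the green slide and moving with it, 95 mm beyond (+x of) the lip point; point at the centre of its underside, 24 mm above the breadboard, at the rail's origin when the slide is fully in. Foot 38 x 35 x 7 mm, upright part 36 (x) x 12 (y) mm, 46 mm high in all; a 5 mm high green seat rim, 49 x 46 mm, surrounds the foot. The filter must not be touched.
- bottle: small loose blue bottle, 36 mm across, 85 mm high, on the right of the breadboard; origin under its foot. Bystander.
- driver: loose screwdriver with red handle, 150 mm long, lying on the left of the breadboard; origin under the middle of its length. Bystander.
- collar: loose black post collar, 32 mm across, 18 mm high, on the breadboard between the rails; origin under its foot. Bystander.

How it is judged:
By the outcome, as a careful person would: the job done as asked, in the order asked, and still so for the second after the job is handed in, with the robot touching nothing.
It also fails if it takes over 48 s, if anything falls off the work surface, if the arm or the gripper's body presses on something with over 40 N, if the wrist force passes 120 N, or if a joint passes its speed limit or range.

## Working session

There is one attempt and no reset: what is moved stays moved. The work goes in short steps, Python scripts to look and compute and a tool call to move; the robot and the scene stay as the last step left them, time stands still between calls to the robot, and variables do not carry over. Pictures are saved under pics/ and viewed, and the job is handed in when it is done.

Besides the shell and the picture viewer there is one more tool, called as a command line: name --argument value ..., lists and objects as JSON in quotes. arm_command: Moves the arm, as the interface text tells. Its arguments: {"type":"object","properties":{"commands":{"type":"array"},"newtons":{"type":"number"}},"required":["commands"]}

```bash
mkdir -p pics; ls
python3 - <<'E'
from rig import telemetry, optics, workorder, env
import cv2, numpy as np
s=telemetry.get_state(); print(s['time'],s['ee_pos'],np.round(s['tool_rot'],3).tolist(),s['opening'],s['force'])
for n in ("top","side"):
    m=optics.camera_model(n); print(n,m['camera_matrix'],np.round(m['T'],4).tolist(),[k for k in m])
    cv2.imwrite(f"pics/{n}0.png",optics.capture(n)[:,:,::-1])
E
```

```text
pics
0.0 [0.27403388 0.58855657 0.23013733] [[-0.907, 0.422, -0.001], [0.422, 0.907, -0.002], [-0.0, -0.003, -1.0]] 0.999289819112067 [-0.50657375  0.5245176  -0.26613414]
top [[620.15880006   0.         322.94911169]
 [  0.         620.15880006 242.64766306]
 [  0.           0.           1.        ]] [[-0.0234, 0.9843, -0.1749, 0.4715], [-0.9993, -0.0282, -0.0252, 0.0134], [-0.0297, 0.1742, 0.9843, 0.992], [0.0, 0.0, 0.0, 1.0]] ['camera_matrix', 'T']
side [[563.24994293   0.         319.8900034 ]
 [  0.         563.24994293 233.00753924]
 [  0.           0.           1.        ]] [[-0.9994, -0.0329, 0.0076, 0.6297], [0.0284, -0.6984, 0.7151, 0.6123], [-0.0182, 0.7149, 0.699, 0.6673], [0.0, 0.0, 0.0, 1.0]] ['camera_matrix', 'T']
```

View pics/top0.png

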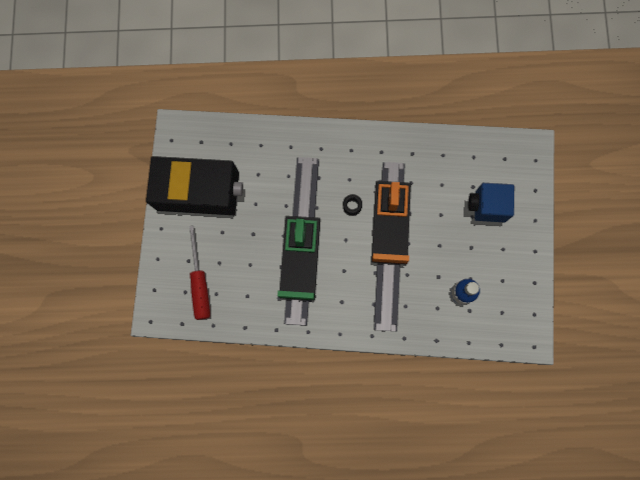

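View pics/side0.png

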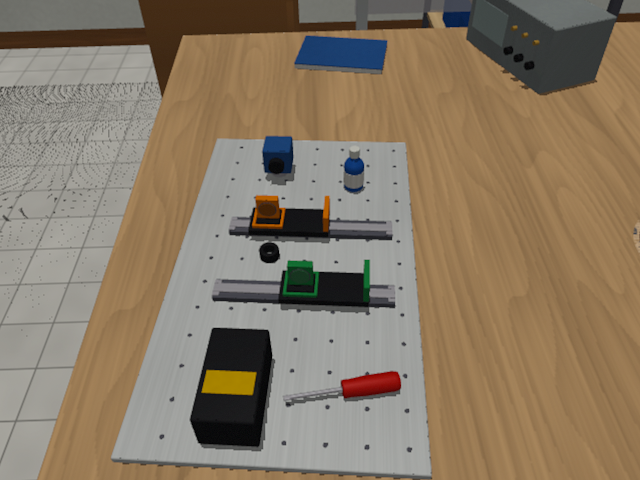

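Green is on the left (+y) and partly out; orange is on the right and fully in. The green lip is near px (297,295) and the orange lip near (390,259). Next I measure them.

```bash
cat > h.py <<'E'
import numpy as np, cv2
from rig import telemetry, optics, workorder, env
def ray(m,u,v):
    K=m['camera_matrix'];T=np.array(m['T'])
    d=np.array([(u-K[0,2])/K[0,0],-(v-K[1,2])/K[1,1],-1.0])
    return T[:3,3],T[:3,:3]@d
def onz(m,u,v,z):
    o,d=ray(m,u,v); return o+d*(z-o[2])/d[2]
def proj(m,p):
    T=np.array(m['T']);K=m['camera_matrix'];c=T[:3,:3].T@(np.asarray(p)-T[:3,3])
    return np.array([K[0,2]+K[0,0]*c[0]/-c[2],K[1,2]+K[1,1]*c[1]/c[2]])
def mask(img,col):
    h=cv2.cvtColor(img,cv2.COLOR_RGB2HSV)
    lo,hi={'g':((55,90,40),(85,255,255)),'o':((8,170,120),(18,255,255))}[col]
    return cv2.inRange(h,lo,hi)
def blobs(mk,n=25):
    c,_=cv2.findContours(mk,cv2.RETR_EXTERNAL,cv2.CHAIN_APPROX_NONE)
    return [(k,cv2.minAreaRect(k)) for k in c if cv2.contourArea(k)>n]
E
python3 - <<'E'
from h import *
for n in("top","side"):
    im=cv2.imread(f"pics/{n}0.png")[:,:,::-1].copy();m=optics.camera_model(n)
    for c in 'go':
        for k,r in blobs(mask(im,c)):
            b=cv2.boxPoints(r); print(n,c,np.round(r[0],1),np.round(r[1],1),cv2.contourArea(k))
            for p in b: print('   ',np.round(p,1),np.round(onz(m,*p,0.066),4)[:2])
im=cv2.imread("pics/top0.png")
cv2.imwrite("pics/zoom0.png",cv2.resize(im[150:340,260:430],None,fx=3.1,fy=3.1,interpolation=cv2.INTER_NEAREST)[:600])
im=cv2.imread("pics/side0.png")
cv2.imwrite("pics/zoom1.png",cv2.resize(im[185:315,205:405],None,fx=4,fy=4,interpolation=cv2.INTER_NEAREST))
E
```

```text
top g [295.5 294.7] [35.4  6.7] 196.5
    [277.6 296.9] [0.5556 0.1069]
    [278.  290.3] [0.5655 0.1062]
    [313.4 292.4] [0.5609 0.0532]
    [313.  299.1] [0.551 0.054]
top g [300.7 234.7] [30.1 32.9] 904.0
    [284.5 250. ] [0.6265 0.0957]
    [287.  217.2] [0.6773 0.0912]
    [317.  219.5] [0.6724 0.0454]
    [314.4 252.3] [0.6217 0.0503]
top o [390.4 256.8] [35.  5.] 136.5
    [372.8 258.2] [ 0.6102 -0.0375]
    [373.1 253.2] [ 0.6178 -0.0382]
    [408.  255.4] [ 0.613  -0.0905]
    [407.7 260.4] [ 0.6054 -0.0897]
top o [392.6 198.2] [29.7 32.9] 856.0
    [376.9 213.8] [ 0.6784 -0.0462]
    [378.6 181. ] [ 0.7301 -0.0508]
    [408.3 182.5] [ 0.7262 -0.0963]
    [406.6 215.4] [ 0.6746 -0.0912]
side g [366.  280.5] [41.  6.] 215.0
    [363. 260.] [0.5622 0.0561]
    [369. 260.] [0.5535 0.0565]
    [369. 301.] [0.5604 0.1321]
    [363. 301.] [0.5685 0.1318]
side g [300.3 278.2] [35.6 36.7] 1084.0
    [281.9 295.9] [0.6789 0.1182]
    [283.2 259.2] [0.6783 0.0493]
    [318.8 260.5] [0.6264 0.0543]
    [317.5 297.2] [0.6301 0.1226]
side o [268. 217.] [18. 32.] 113.0
    [252. 208.] [ 0.7305 -0.0654]
    [284. 208.] [ 0.679  -0.0629]
    [284. 226.] [ 0.6783 -0.021 ]
    [252. 226.] [ 0.728  -0.0234]
side o [325.5 207. ] [22.  5.] 84.5
    [323. 196.] [ 0.6156 -0.0893]
    [328. 196.] [ 0.6075 -0.0889]
    [328. 218.] [ 0.6095 -0.036 ]
    [323. 218.] [ 0.6174 -0.0364]
side o [266.5 198. ] [ 4. 21.] 79.5
    [256. 196.] [ 0.7256 -0.0947]
    [277. 196.] [ 0.691 -0.093]
    [277. 200.] [ 0.6908 -0.083 ]
    [256. 200.] [ 0.7251 -0.0847]
```

View pics/zoom0.png

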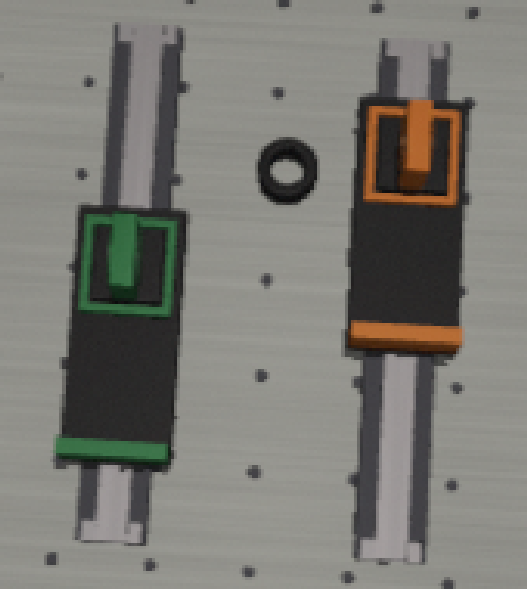

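View pics/zoom1.png

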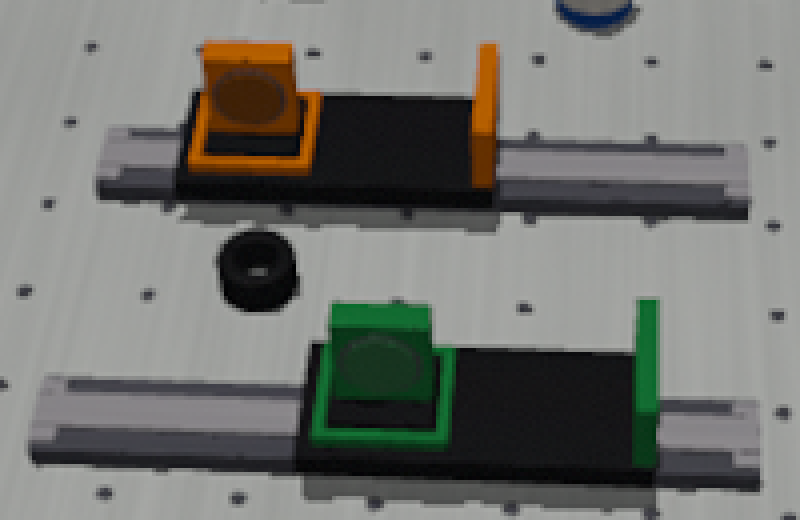

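Run:
```python
from h import *
m=optics.camera_model('top')
Z=lambda a:(a[0]/3.1+260,a[1]/3.1+150)
for nm,q in dict(g=[(78,540),(145,543),(115,25),(183,28)],o=[(355,559),(424,562),(381,40),(449,42)]).items():
    P=[onz(m,*Z(a),0.022)[:2] for a in q]; n=(P[0]+P[1])/2; f=(P[2]+P[3])/2
    print(nm,n,f,np.linalg.norm(f-n),np.degrees(np.arctan2(*(f-n)[::-1])))
th=np.radians(-5);R=np.array([[np.cos(th),-np.sin(th)],[np.sin(th),np.cos(th)]])
print("rel",R.T@(np.array([.612,-.064])-[.5583,.080]))
```

```text
g [0.5156599  0.08322204] [0.783777   0.05924777] 0.2691868309858837 -5.109638350858835
o [ 0.50283653 -0.05543229] [ 0.77131605 -0.07973437] 0.2695771657168538 -5.172172897931071
rel [ 0.06604608 -0.13877177]
```

arm_command --commands '[[[0, -44, -35, 4, 0, 0, -4], [0, -88, -70, 8, 0, 0, -8], [0, -132, -106, 12, 0, 0, -12], [0, -176, -141, 16, 0, 0, -16], [0, -220, -176, 20, 0, 0, -19.8]]]' --newtons 40

```text
time: 0.72
ee_pos: [0.4, 0.3349, 0.2109]
tool_rot: [[-0.996, 0.088, -0.0], [0.088, 0.996, -0.001], [0.0, -0.001, -1.0]]
force: [0.5, -0.5, 0.0]
opening: 0.001
```

```bash
cat >> h.py <<'E'
TH=np.radians(-5.15); X=np.array([np.cos(TH),np.sin(TH),0]);Y=np.array([-X[1],X[0],0])
def st():
    s=telemetry.get_state();print('t',round(s['time'],2),'tcp',np.round(s['ee_pos'],4),'F',np.round(s['force'],1),'op',round(s['opening'],3),'yaw',round(float(np.degrees(np.arctan2(s['tool_rot'][1][0],s['tool_rot'][0][0]))),2))
    return s
def to(p):
    s=st();R=np.array(s['tool_rot']);print('tool shift mm',np.round(R.T@(np.array(p)-s['ee_pos'])*1000,1),'zaxis',np.round(R[:,2],4))
E
python3 -c "
from h import *
to([.5246,.0831,.150])"
```

```text
t 0.72 tcp [0.4    0.3349 0.2109] F [ 0.5 -0.5  0. ] op 0.001 yaw 174.96
tool shift mm [-146.2 -239.8   61. ] zaxis [-3.e-04 -5.e-04 -1.e+00]
```

arm_command --commands '[[[0, -30, -50, 12, 0, 0, 0], [0, -60, -100, 24, 0, 0, 0], [0, -90, -150, 36, 0, 0, 0], [0, -120, -200, 48, 0, 0, 0], [0, -146, -240, 61, 0, 0, 0]]]'

```text
time: 1.35
ee_pos: [0.5239, 0.0819, 0.1497]
tool_rot: [[-0.996, 0.092, -0.0], [0.092, 0.996, -0.001], [0.0, -0.001, -1.0]]
force: [-0.5, 0.3, -0.0]
opening: -0.005
```

```bash
python3 -c "
from h import *
to([.5246,.0831,.047])
m=optics.camera_model('wrist');im=optics.capture('wrist');cv2.imwrite('pics/w1.png',im[:,:,::-1])
print(np.round(m['T'],3).tolist())
for p in ([.5595,.080,.066],[.5246,.0831,.15]): print(proj(m,p))"
```

```text
t 1.35 tcp [0.5239 0.0819 0.1497] F [-0.5  0.3 -0. ] op -0.005 yaw 174.73
tool shift mm [ -0.6   1.4 102.7] zaxis [-3.e-04 -8.e-04 -1.e+00]
[[0.092, -0.952, -0.293, 0.45], [0.996, 0.088, 0.028, 0.088], [-0.001, -0.294, 0.956, 0.293], [0.0, 0.0, 0.0, 1.0]]
[327.17102364 298.13941748]
[329.12327022 311.46383869]
```

View pics/w1.png

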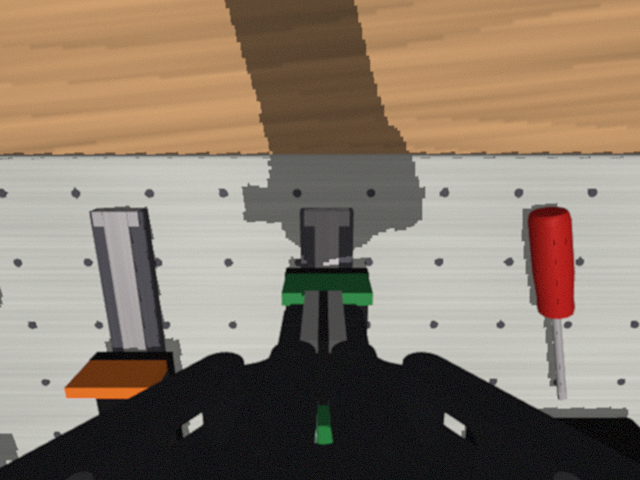

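The wrist view shows the green lip's top edge at about (327,298). That matches the projection, and the fingertips are in front of it. I'll go down there.

arm_command --commands '[[[0, 0, 1, 30, 0, 0, 0], [0, 0, 1, 60, 0, 0, 0], [0, 0, 1, 85, 0, 0, 0], [0, 0, 1, 103, 0, 0, 0], [0, 0, 1, 103, 0, 0, 0]]]'

```text
time: 2.02
ee_pos: [0.522, 0.0856, 0.0459]
tool_rot: [[-0.996, 0.09, -0.004], [0.09, 0.996, -0.001], [0.004, -0.001, -1.0]]
force: [0.1, 0.7, -0.3]
opening: -0.0
```

```bash
python3 -c "
from h import *
to([.6255-.015*.996,.0741+.0013,.047])
cv2.imwrite('pics/s2.png',cv2.resize(optics.capture('side')[130:330,180:440,::-1],None,fx=3,fy=3))"
```

```text
t 2.02 tcp [0.522  0.0856 0.0459] F [ 0.1  0.7 -0.3] op -0.0 yaw 174.84
tool shift mm [-89.1  -2.2  -1.4] zaxis [-4.e-03 -7.e-04 -1.e+00]
```

View pics/s2.png

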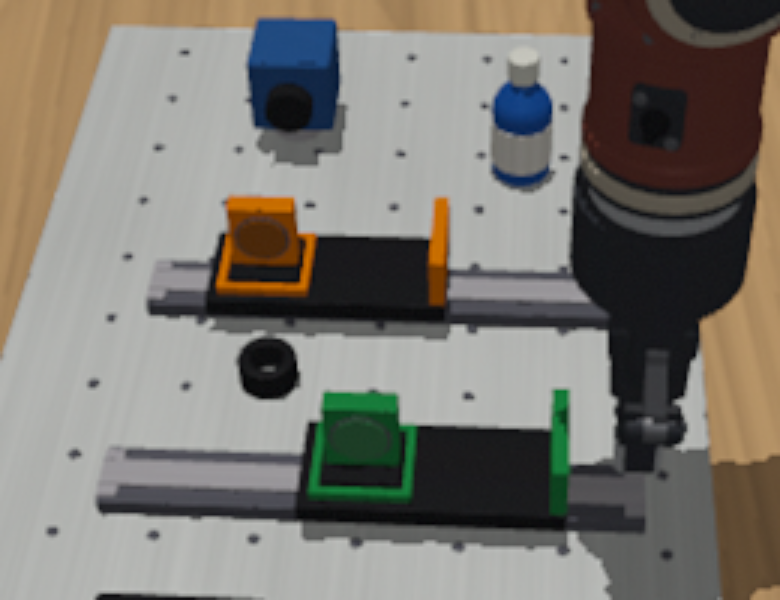

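The fingertips are down, about 20 mm in front of the green lip, with nothing touched. Pushing now, most of the way first.

arm_command --commands '[[[0, -12, 0, 0, 0, 0, 0], [0, -28, -1, 0, 0, 0, 0], [0, -46, -1, 0, 0, 0, 0], [0, -64, -2, 0, 0, 0, 0], [0, -78, -2, 0, 0, 0, 0]]]'

```text
time: 2.7
ee_pos: [0.6009, 0.078, 0.0482]
tool_rot: [[-0.996, 0.089, -0.002], [0.089, 0.996, 0.002], [0.002, 0.002, -1.0]]
force: [-3.7, 1.5, 1.3]
opening: -0.0
```

arm_command --commands '[[[0, -2, 0, 0, 0, 0, 0], [0, -4, 0, 0, 0, 0, 0], [0, -6, 0, 0, 0, 0, 0], [0, -7, 0, 0, 0, 0, 0], [0, -7, 0, 0, 0, 0, 0]]]'

```text
time: 3.32
ee_pos: [0.6078, 0.076, 0.0474]
tool_rot: [[-0.996, 0.09, 0.0], [0.09, 0.996, -0.0], [-0.0, -0.0, -1.0]]
force: [-2.8, 1.1, 1.9]
opening: 0.002
```

```bash
python3 -c "
from h import *
to([.6255-.015*.996,.0741+.0013,.047])
im=optics.capture('side');cv2.imwrite('pics/s3.png',cv2.resize(im[130:330,180:440,::-1],None,fx=3,fy=3))"
```

```text
t 3.33 tcp [0.6078 0.076  0.0474] F [-2.8  1.1  1.9] op 0.002 yaw 174.83
tool shift mm [-2.8 -0.3  0.4] zaxis [ 0.e+00 -1.e-04 -1.e+00]
```

View pics/s3.png

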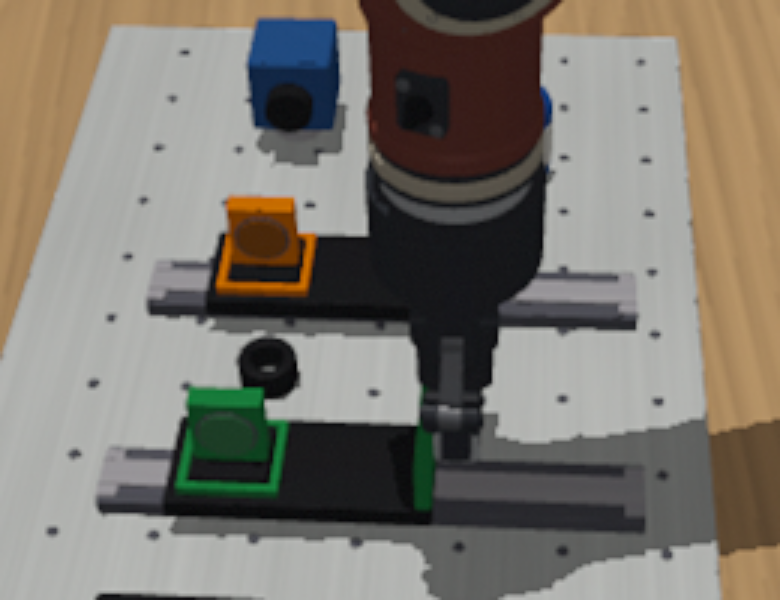

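The slide is moving and the force is only sliding friction, about 3 N. Continuing slowly to the stop.

arm_command --commands '[[[0, -1, 0, 0, 0, 0, 0], [0, -2, 0, 0, 0, 0, 0], [0, -3, 0, 0, 0, 0, 0], [0, -4, 0, 0, 0, 0, 0], [0, -4, 0, 0, 0, 0, 0]]]'

```text
time: 4.0
ee_pos: [0.6107, 0.0756, 0.0471]
tool_rot: [[-0.996, 0.09, -0.003], [0.09, 0.996, -0.0], [0.003, -0.001, -1.0]]
force: [-4.8, 0.3, 3.7]
opening: -0.003
```

arm_command --commands '[[[0, -1, 0, 0, 0, 0, 0], [0, -2, 0, 0, 0, 0, 0], [0, -3, 0, 0, 0, 0, 0], [0, -3, 0, 0, 0, 0, 0], [0, -3, 0, 0, 0, 0, 0]]]'

```text
time: 4.62
ee_pos: [0.6106, 0.0756, 0.047]
tool_rot: [[-0.996, 0.09, -0.009], [0.09, 0.996, -0.001], [0.009, -0.001, -1.0]]
force: [-9.2, 0.3, 6.8]
opening: 0.002
```

arm_command --commands '[[[0, -1, 0, 0, 0, 0, 0], [0, -2, 0, 0, 0, 0, 0], [0, -3, 0, 0, 0, 0, 0], [0, -4, 0, 0, 0, 0, 0], [0, -4, 0, 0, 0, 0, 0]]]'

```text
time: 5.25
ee_pos: [0.6106, 0.0756, 0.0468]
tool_rot: [[-0.996, 0.089, -0.018], [0.089, 0.996, -0.001], [0.018, -0.003, -1.0]]
force: [-16.6, 1.5, 12.1]
opening: -0.001
```

The inner stop is confirmed: 16 N with no motion. Back off and lift.

arm_command --commands '[[[0, 10, 0, 0, 0, 0, 0], [0, 22, 0, 0, 0, 0, 0], [0, 36, 0, 0, 0, 0, 0], [0, 36, 0, -40, 0, 0, 0], [0, 36, 0, -90, 0, 0, 0]]]'

```text
time: 5.88
ee_pos: [0.583, 0.0777, 0.1375]
tool_rot: [[-0.996, 0.091, -0.0], [0.091, 0.996, -0.001], [0.0, -0.001, -1.0]]
force: [1.5, 0.8, 0.2]
opening: 0.004
```

```bash
python3 -c "
from h import *
L=np.array([.613,-.064,0]);to(L+X*(.004+.011+.016)+np.array([0,0,.150]))"
```

```text
t 5.88 tcp [0.583  0.0777 0.1375] F [1.5 0.8 0.2] op 0.004 yaw 174.81
tool shift mm [ -73.7 -138.4  -12.4] zaxis [-2.e-04 -8.e-04 -1.e+00]
```

arm_command --commands '[[[0, -15, -25, -12, 0, 0, 0], [0, -32, -55, -12, 0, 0, 0], [0, -50, -90, -12, 0, 0, 0], [0, -66, -122, -12, 0, 0, 0], [0, -74, -138, -12, 0, 0, 0]]]'

```text
time: 6.5
ee_pos: [0.6451, -0.0694, 0.1493]
tool_rot: [[-0.996, 0.094, 0.002], [0.094, 0.996, -0.002], [-0.002, -0.002, -1.0]]
force: [-1.2, 1.3, -0.8]
opening: -0.004
```

```bash
python3 -c "
from h import *
m=optics.camera_model('wrist');im=optics.capture('wrist');cv2.imwrite('pics/w4.png',im[:,:,::-1])
L=np.array([.613,-.064,.066]);to(L+X*(.031)+np.array([0,0,-.019]))
print(proj(m,L))
im=optics.capture('side');cv2.imwrite('pics/s4.png',im[:,:,::-1]);
im=optics.capture('top');cv2.imwrite('pics/t4.png',im[:,:,::-1]);ms=optics.camera_model('side')
for k,r in blobs(mask(im,'g')): print('top g',[np.round(onz(optics.camera_model('top'),*p,.066)[:2],4) for p in cv2.boxPoints(r)])
"
```

```text
t 6.55 tcp [ 0.6455 -0.0714  0.1492] F [ 2.2 -1.1 -0.2] op 0.002 yaw 174.51
tool shift mm [  2.4   4.8 102.2] zaxis [ 0.0023 -0.0038 -1.    ]
[329.59537588 184.26856214]
top g [array([0.6199, 0.1002]), array([0.6323, 0.0994]), array([0.6276, 0.0459]), array([0.6152, 0.0469])]
top g [array([0.6917, 0.0898]), array([0.7452, 0.0851]), array([0.74  , 0.0391]), array([0.6867, 0.0442])]
```

View pics/w4.png

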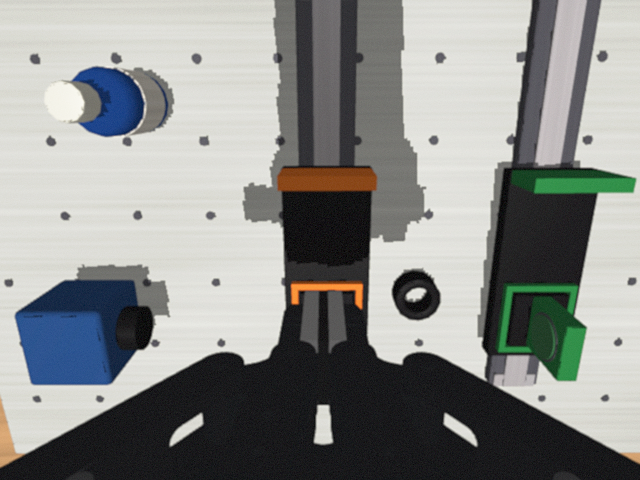

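View pics/s4.png

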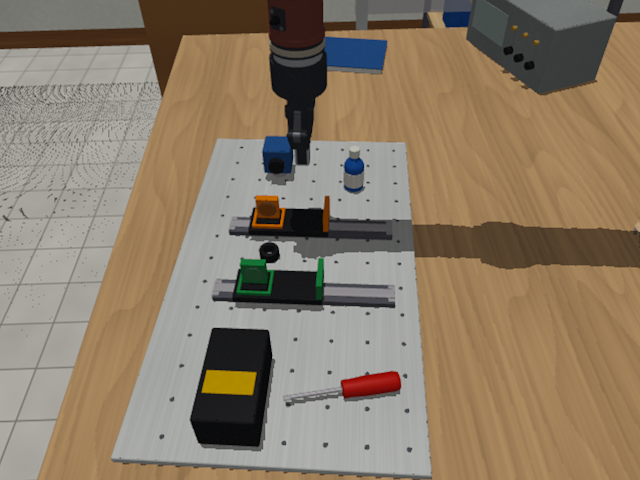

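The green slide is at the inner stop: its lip is at x≈0.624 and the side view shows both filters level in the beam. The wrist view has the orange lip at (327,184), where it was predicted. Lowering behind it.

arm_command --commands '[[[0, 1, 3, 15, 0, 0, 0], [0, 2, 4, 40, 0, 0, 0], [0, 2, 4, 65, 0, 0, 0], [0, 2, 4, 80, 0, 0, 0], [0, 2, 4, 80, 0, 0, 0]]]'

```text
time: 7.28
ee_pos: [0.6414, -0.0603, 0.0677]
tool_rot: [[-0.996, 0.088, -0.003], [0.088, 0.996, 0.001], [0.003, 0.001, -1.0]]
force: [-0.8, 0.8, 0.0]
opening: 0.003
```

```bash
python3 -c "
from h import *
L=np.array([.613,-.064,.066]);to(L+X*(.031)+np.array([0,0,-.019]))
im=optics.capture('side');cv2.imwrite('pics/s5.png',cv2.resize(im[130:330,180:440,::-1],None,fx=3,fy=3))"
```

```text
t 7.28 tcp [ 0.6414 -0.0603  0.0677] F [-0.8  0.8  0. ] op 0.003 yaw 174.93
tool shift mm [-3.1 -6.3 20.7] zaxis [-3.4e-03  8.0e-04 -1.0e+00]
```

View pics/s5.png

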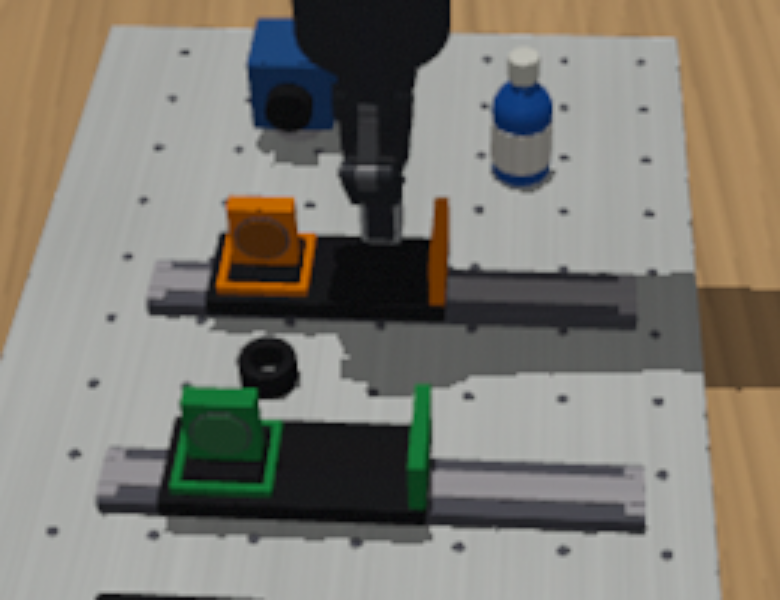

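arm_command --commands '[[[0, 0, -2, 4, 0, 0, 0], [0, 0, -4, 10, 0, 0, 0], [0, 0, -5, 16, 0, 0, 0], [0, 0, -5, 21, 0, 0, 0], [0, 0, -5, 21, 0, 0, 0]]]'

```text
time: 7.95
ee_pos: [0.6417, -0.0666, 0.0477]
tool_rot: [[-0.996, 0.09, -0.001], [0.09, 0.996, 0.0], [0.001, 0.0, -1.0]]
force: [0.4, -0.7, -0.0]
opening: 0.004
```

```bash
python3 -c "
from h import *
L=np.array([.613,-.064,.066]);to(L+X*(.015-.1)+np.array([0,0,-.019]))
im=optics.capture('side');cv2.imwrite('pics/s6.png',cv2.resize(im[130:330,180:440,::-1],None,fx=3,fy=3))"
```

```text
t 7.95 tcp [ 0.6417 -0.0666  0.0477] F [ 0.4 -0.7 -0. ] op 0.004 yaw 174.83
tool shift mm [113.8   0.    0.8] zaxis [-1.2e-03  1.0e-04 -1.0e+00]
```

View pics/s6.png

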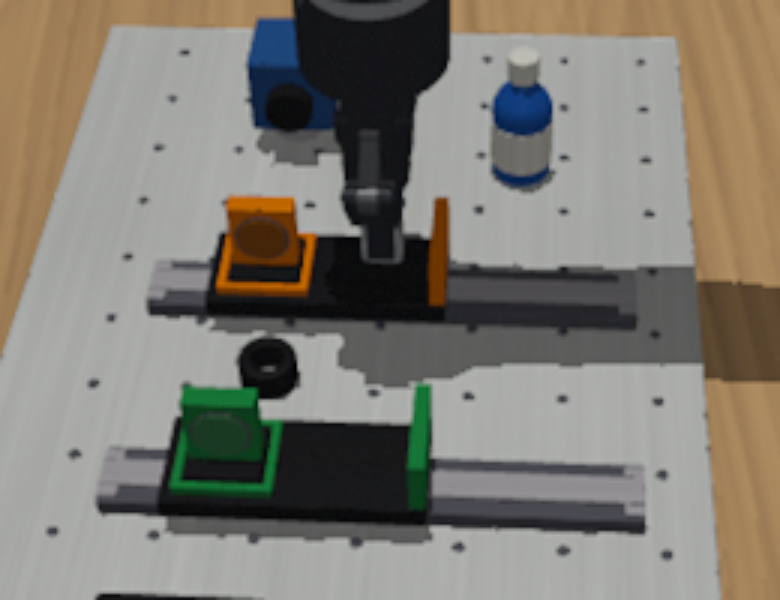

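The fingertip is in the free space behind the orange lip, clear of both ends. Drawing it out.

arm_command --commands '[[[0, 8, 0, 0, 0, 0, 0], [0, 18, 0, 0, 0, 0, 0], [0, 30, 0, 0, 0, 0, 0], [0, 42, 0, 0, 0, 0, 0], [0, 54, 0, 0, 0, 0, 0]]]'

```text
time: 8.62
ee_pos: [0.5882, -0.0617, 0.0487]
tool_rot: [[-0.996, 0.09, 0.002], [0.09, 0.996, -0.0], [-0.002, 0.0, -1.0]]
force: [3.7, -0.1, -1.7]
opening: -0.002
```

arm_command --commands '[[[0, 12, 0, 0, 0, 0, 0], [0, 24, 0, 0, 0, 0, 0], [0, 36, 0, 0, 0, 0, 0], [0, 46, 0, 0, 0, 0, 0], [0, 50, 0, 0, 0, 0, 0]]]'

```text
time: 9.25
ee_pos: [0.5377, -0.0572, 0.0485]
tool_rot: [[-0.996, 0.09, -0.001], [0.09, 0.996, 0.0], [0.001, -0.0, -1.0]]
force: [3.0, -0.4, 1.8]
opening: -0.003
```

```bash
python3 -c "
from h import *
L=np.array([.613,-.064,.066]);to(L+X*(.015-.1)+np.array([0,0,-.019]))
im=optics.capture('side');cv2.imwrite('pics/s7.png',cv2.resize(im[130:330,180:440,::-1],None,fx=3,fy=3))"
```

```text
t 9.25 tcp [ 0.5377 -0.0572  0.0485] F [ 3.  -0.4  1.8] op -0.003 yaw 174.84
tool shift mm [ 9.4 -0.   1.5] zaxis [-7.e-04  0.e+00 -1.e+00]
```

View pics/s7.png

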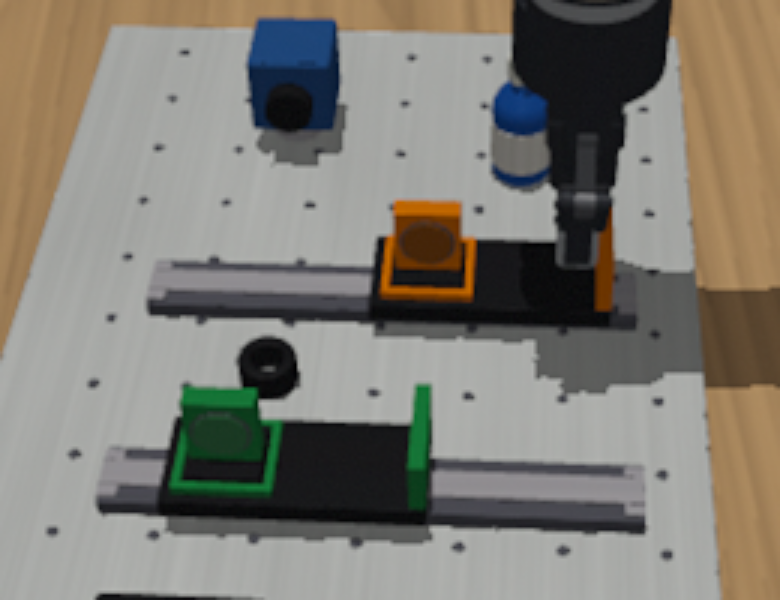

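The orange slide follows, with roughly 10 mm left to its stop. Continuing slowly.

arm_command --commands '[[[0, 2, 0, 0, 0, 0, 0], [0, 4, 0, 0, 0, 0, 0], [0, 6, 0, 0, 0, 0, 0], [0, 8, 0, 0, 0, 0, 0], [0, 9, 0, 0, 0, 0, 0]]]'

```text
time: 9.93
ee_pos: [0.5295, -0.0565, 0.0483]
tool_rot: [[-0.996, 0.09, -0.0], [0.09, 0.996, -0.0], [0.0, -0.0, -1.0]]
force: [2.2, 0.3, 1.5]
opening: 0.002
```

arm_command --commands '[[[0, 1, 0, 0, 0, 0, 0], [0, 2, 0, 0, 0, 0, 0], [0, 3, 0, 0, 0, 0, 0], [0, 4, 0, 0, 0, 0, 0], [0, 4, 0, 0, 0, 0, 0]]]'

```text
time: 10.55
ee_pos: [0.5284, -0.0564, 0.0484]
tool_rot: [[-0.996, 0.09, 0.006], [0.09, 0.996, -0.0], [-0.006, 0.0, -1.0]]
force: [7.0, -1.0, -2.9]
opening: -0.001
```

arm_command --commands '[[[0, 1, 0, 0, 0, 0, 0], [0, 2, 0, 0, 0, 0, 0], [0, 3, 0, 0, 0, 0, 0], [0, 5, 0, 0, 0, 0, 0], [0, 5, 0, 0, 0, 0, 0]]]'

```text
time: 11.18
ee_pos: [0.5284, -0.0564, 0.0488]
tool_rot: [[-0.996, 0.09, 0.017], [0.09, 0.996, -0.001], [-0.017, 0.001, -1.0]]
force: [14.5, -1.2, -9.2]
opening: 0.001
```

At the outer stop: 14.5 N with no motion, and the TCP is at 0.5284 against a predicted 0.5283. Release into the gap, then go straight up.

arm_command --commands '[[[0, -8, 0, 0, 0, 0, 0], [0, -17, 0, 0, 0, 0, 0], [0, -24, 0, 0, 0, 0, 0], [0, -24, 0, -3, 0, 0, 0], [0, -24, 0, -15, 0, 0, 0]]]'

```text
time: 11.8
ee_pos: [0.5432, -0.0578, 0.0631]
tool_rot: [[-0.996, 0.09, -0.003], [0.09, 0.996, 0.0], [0.003, -0.0, -1.0]]
force: [0.2, -0.1, 0.3]
opening: -0.004
```

arm_command --commands '[[[0, 0, 0, -25, 0, 0, 0], [0, 0, 0, -60, 0, 0, 0], [0, 0, 0, -110, 0, 0, 0], [0, 0, 0, -160, 0, 0, 0], [0, 0, 0, -160, 0, 0, 0]]]'

```text
time: 12.42
ee_pos: [0.5469, -0.058, 0.2286]
tool_rot: [[-0.996, 0.09, 0.01], [0.09, 0.996, -0.001], [-0.01, 0.0, -1.0]]
force: [-0.4, 0.0, -1.3]
opening: -0.002
```

```bash
python3 -c "
from h import *
st()
for n in('side','top'):
    im=optics.capture(n);m=optics.camera_model(n);cv2.imwrite(f'pics/{n}8.png',im[:,:,::-1])
    for c in 'go':
        for k,r in blobs(mask(im,c)): print(n,c,[np.round(onz(m,*p,.066)[:2],4).tolist() for p in cv2.boxPoints(r)])
"
```

```text
t 12.43 tcp [ 0.5469 -0.058   0.2286] F [-0.4  0.  -1.3] op -0.002 yaw 174.83
side g [[0.6348, 0.1252], [0.6294, 0.0484], [0.6187, 0.0498], [0.6248, 0.1265]]
side g [[0.7426, 0.1119], [0.7452, 0.043], [0.6908, 0.0493], [0.6915, 0.1175]]
side o [[0.6341, -0.0156], [0.6321, -0.0586], [0.584, -0.0534], [0.5876, -0.0108]]
side o [[0.6246, -0.0766], [0.6238, -0.088], [0.5896, -0.083], [0.5906, -0.0716]]
top g [[0.6202, 0.1002], [0.6324, 0.0993], [0.6276, 0.0461], [0.6154, 0.0471]]
top g [[0.6917, 0.0898], [0.7452, 0.0851], [0.74, 0.0391], [0.6867, 0.0442]]
```

View pics/side8.png

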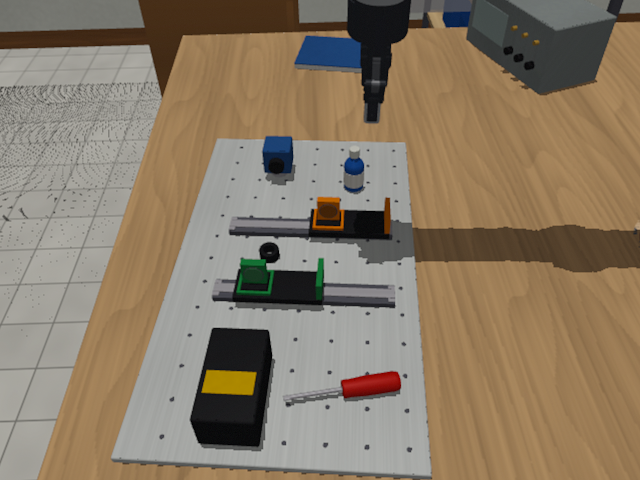

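View pics/top8.png

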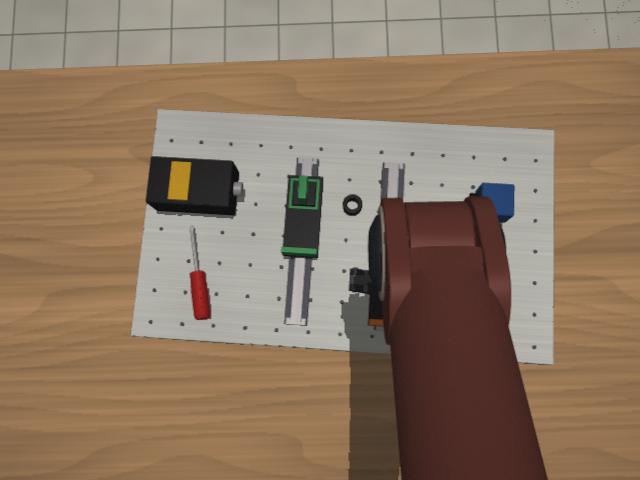

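Both slides are at their stops: green's filter is in the beam, and orange's seat has moved about 0.1 m. The bottle, screwdriver and collar are unmoved and the hand is clear at z = 0.23. Handing in.

```bash
python3 -c "
from h import *
print(workorder.close_job());st()"
```

```text
the job is handed in; nothing more can be done
None
the job is handed in; nothing more can be done
```

The filter change is done and handed in at about 12.5 s, with the beam never left bare. I pushed the green slide in to its inner stop first. Then I hooked the shut fingertips behind the orange lip and drew that slide out to its outer stop.

- **Green stop:** it held at 16.6 N with no motion, and the fingertip was within 1 mm of the predicted place. Later pictures show its lip and filter unmoved in the inner position.
- **Orange stop:** it held at 14.5 N with no motion, at TCP x 0.5284 against 0.5283 predicted. The side picture shows its seat moved about 0.1 m. The arm hid most of that slide in the last top view, so the side view is the only picture check on it.
- **Surroundings:** the collar and screwdriver look untouched in the last side and top views. The arm hid the bottle in the top view, but it looks unmoved in the side view. The fingertips were moved clear of both filters, and the hand finished at z = 0.23 m.

No check failed. The wrist force readings never went above about 21 N, and I got no reading after handing in.

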